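# Open the pantry filter valve to its set marker with the tube key

## Robot

A 6-joint arm with a two-finger parallel gripper is mounted at the origin on the work surface. World frame = base frame: x ahead of the robot, y to its left, z up, the work surface at z = 0. Lengths are in m, angles in degrees, forces in N, time in s.
With the tool pointing down it reaches from about 0.35 to 0.975 m from the base axis. Payload 7.1 kg.
Tool frame: the origin (TCP) lies midway between the tips of the shut fingers; the grasp point (between the pads) lies 19 mm behind it; z points along the fingers, y is the line along which they close (so a half turn about z gives the same grasp; the last joint's range is limited). The gripper opens to 88 mm and grips with 3 to 60 N. Pads are 20 mm wide; open, the fingers measure 115 mm over their backs; the gripper's body (75 mm by 178 mm) begins 61 mm behind the grasp point.
Start: joints at [-69.099, 24.242, 93.386, -0, 62.372, -1.089], TCP at [0.234, -0.58, 0.197] pointing down, gripper open.
Joint ranges: [-172.04, 172.04], [-51.8, 120.97], [4.93, 147.93], [-75.15, 255.16], [6.16, 154.13], [-145.62, 145.62]. Speed limits (degrees/s): [136.94, 136.94, 172.46, 180, 180, 180].

## Interface

Orientations are given as [roll, pitch, yaw] about the fixed x, y, z axes, in that order (R = Rz(yaw) Ry(pitch) Rx(roll)).
In Python, from workcell import telemetry, capture, job gives the robot as it stands.
- The arm moves only by the tool arm_command, never from a script. Its argument "series" is a list of rows, each a list of 7 numbers: the closure, from -1 (fully open) to 1 (shut), then the shift along the world's x, y, z in units of 40 cm (1.0 is 40 cm), then the turn, a rotation vector about the world's x, y, z in units of 0.15 rad (1.0 is 0.15 rad). In form: [[jaw, x, y, z, ax, ay, az], ...]. A call has 1 to 5 rows; each row shifts and turns the commanded pose from where the row before left it; what a row does not reach is not made up. A row lasts 1/10 s, in which the tool goes at most 50 mm and 8.59 degrees, less where a joint would pass 70% of its speed; a pose out of reach is approached as far as the arm can. A call with a number of a shift or a turn outside -1 to 1 is refused whole. A call with a gripper value outside its range is refused whole. The fingers move at their own pace and stop on an object; the grip force is fixed at half the most. Time passes only in rows, so rows that do not move let the fingers close. It gives the time, the measured TCP pose, the force, the opening and the grip force at its end, in the units of the state.
- telemetry.sense(): the state, without advancing time (a new reading comes with each control period).
- capture(name): name is "scene" or "top" or "wrist"; returns a dict with "image" (480x640x3 uint8, red, green, blue), "intrinsics" (3x3 intrinsics, pixels), "rvec" (rotation vector, rad) and "tvec" (3), from world to camera coordinates, as OpenCV has them; the wrist camera has in their place "mount" (4x4, takes a point from camera to tool coordinates, whose origin is the TCP and whose axes are the flange's). Camera axes: x right, y down, z forward; pixel columns grow to the right and rows downward; lengths in m; the calibration is good to about 2 mm. A picture is of the moment at which its call begins: read the wrist's pose just before it. There is no depth.
- job.close_job(): hands the job in; it is judged then, once.
The state is a dict: "t": time; "q": joint angles; "joint_velocities": joint speeds; "tau": joint torques, N m; "tcp_pos": TCP position; "orientation": TCP orientation; "ft_force": force on the tool from outside, world axes, zero at the start; "ft_torque": the same for the moment, N m; "opening": opening from 0.0 (shut) to 1.0 (fully open); "gripper_force": force on a finger pad.
Only numpy, scipy, OpenCV 4.12 (cv2) and the standard library are available. Lean on these libraries where they do the work, as an engineer would, in place of code of your own. Each camera call takes 0.05 s, during which the arm holds its last target. There are 200 camera calls.

## Task

Take the T-handled tube key out of the wooden tray and slide it fully down over the bare stem of the filter valve, so that its two end tabs straddle the stem's cross pin. With the key, turn the valve counter-clockwise (seen from above) until its pointer lines up with the clip on the dial's rim, regripping as needed, and leave the key standing fully seated on the stem. Turn it only with the key: keep the gripper off the pointer and stem, do not shift the clip, and leave the tin, jar and carton where they are.

Things in the scene. Friction and masses are not known exactly. Their poses are not given: they have to be found in the camera images.
- key: loose upright steel tube key, 0.35 kg. Origin: centre of its open lower end, z up. Tube 38 mm outside, bore 21 mm, 51 mm deep. The lowest 14 mm is cut away but for two tabs 90 degrees wide, centred on its +y and -y; the 90 degree slots between open to +x and -x. Alike after a half turn
- key_bar (a point): centre of the key's T-bar, 86 mm above the key's origin (axes of the key), on an 11 mm neck that rises from the closed tube end at 55 mm. The bar is 80 mm long along x, 12 mm thick along y, 18 mm high
- spindle: turning part of the valve. Origin on the valve's axis at the top of its 46 mm brass hub, z up, 79 mm above the work surface; a seated key's origin comes to this point. A dark pointer runs along its +x, 3 to 9 mm below the origin. Stiff (0.2 N m), stays where left; starts shut or nearly so, opens counter-clockwise up to 3.2 rad from shut
- stem_top (a point): top of the bare brass stem, 42 mm above the spindle's origin (axes of the spindle). Stem 18 mm across, its top 7 mm tapering to 10 mm
- cross_pin (a point): centre of the steel cross pin, on the valve axis 6 mm above the spindle's origin. Pin 7 mm thick, 42 mm long along the spindle's y. The key seats if its x is within about 30 degrees of this y, either way round; it has that much lost motion before it drives the pin
- pointer_tip (a point): free end of the pointer, 54 mm from the valve axis along the spindle's x (axes of the spindle)
- marker_tip (a point): inner end of the small dark clip on the rim of the aluminium dial (dial 124 mm across, its top 68 mm above the work surface), 54 mm from the valve axis along its x; its x axis points radially outward. The clip is the opening to set: 1.7 to 2.7 rad counter-clockwise from the pointer's start
- valve: fixed valve on a grey plate 150 mm (x) by 200 mm (y), 12 mm thick; brass body, copper pipes along y. Origin: centre of the plate's underside, on the valve axis
- tray: fixed wooden pull-out tray, 220 mm (x) by 240 mm (y), walls 10 mm thick and 50 mm high with a scoop down to 28 mm in the -x front; floor 8 mm thick. Origin: centre of its underside
- tin: bystander: small metal tin 52 mm across, 55 mm high, in the tray; origin at its base centre
- jar: bystander: glass jar 72 mm across, 110 mm high; origin at its base centre
- carton: bystander: cardboard carton 50 x 90 mm, 100 mm high; origin at its base centre
Things that resemble listed ones, but are neither listed nor needed, are in the scene too. What is shaped like the key but red is not meant.

How it is judged:
By the outcome, as a careful person would: the job done as asked, in the order asked, and still so for the second after the job is handed in, with the robot touching nothing.
It also fails if it takes over 64 s, if anything falls off the work surface, if the arm or the gripper's body presses on something with over 40 N, if the wrist force passes 120 N, or if a joint passes its speed limit or range.

## Working session

There is one attempt and no reset: what is moved stays moved. The work goes in short steps, Python scripts to look and compute and a tool call to move; the robot and the scene stay as the last step left them, time stands still between calls to the robot, and variables do not carry over. Pictures are saved under pics/ and viewed, at most 10 in all, crops included, and the job is handed in when it is done.

Besides the shell and the picture viewer there is one more tool, called after "Emit:" as name(argument=value, ...) on one line, values as JSON. arm_command: Moves the arm, as the interface text tells. Shifts and turns lie within -1 to 1; 1 stands for 40 cm of shift or 0.15 rad of turn. Its arguments: {"type":"object","properties":{"series":{"type":"array","items":{"type":"array","items":{"type":"number"}}}},"required":["series"]}

```bash
mkdir -p pics; cat > h.py <<'E'
import numpy as np, cv2
from workcell import telemetry, capture, job
def snap(name, fn=None):
    s=telemetry.sense(); c=capture(name); im=cv2.cvtColor(c["image"],cv2.COLOR_RGB2BGR)
    if fn: cv2.imwrite("pics/"+fn,im); 
    K=np.array(c["intrinsics"],float)
    if "rvec" in c:
        R=cv2.Rodrigues(np.array(c["rvec"],float))[0]; t=np.array(c["tvec"],float).ravel()
    else:
        r,p,y=np.radians(s["orientation"]);
        Rx=cv2.Rodrigues(np.array([r,0,0]))[0];Ry=cv2.Rodrigues(np.array([0,p,0]))[0];Rz=cv2.Rodrigues(np.array([0,0,y]))[0]
        T=np.eye(4);T[:3,:3]=Rz@Ry@Rx;T[:3,3]=s["tcp_pos"];M=np.linalg.inv(T@np.array(c["mount"]));R=M[:3,:3];t=M[:3,3]
    return dict(im=im,K=K,R=R,t=t)
def plane(c,uv,z):
    d=c["R"].T@np.linalg.inv(c["K"])@np.array([uv[0],uv[1],1.]); o=-c["R"].T@c["t"]
    return o+d*(z-o[2])/d[2]
def proj(c,P):
    p=c["K"]@(c["R"]@np.array(P,float)+c["t"]); return p[:2]/p[2]
def ray2(c1,u1,c2,u2):
    A=[];b=[]
    for c,u in((c1,u1),(c2,u2)):
        d=c["R"].T@np.linalg.inv(c["K"])@np.array([u[0],u[1],1.]);d/=np.linalg.norm(d);o=-c["R"].T@c["t"]
        Q=np.eye(3)-np.outer(d,d);A.append(Q);b.append(Q@o)
    return np.linalg.lstsq(np.vstack(A),np.hstack(b),rcond=None)[0]
E
python3 - <<'E'
from h import *
for n in("top","scene"):
    c=snap(n,n+"1.png"); print(n,-c["R"].T@c["t"],c["K"][0,0],c["R"][2])
print(telemetry.sense())
E
```

```text
top [0.37431203 0.09913161 1.27848921] 569.5671879417436 [ 0.22127466 -0.00318928 -0.97520631]
scene [ 1.00146951 -0.36305679  0.79794413] 473.6291894735433 [-0.41302119  0.4902163  -0.76752946]
{'t': 0.1, 'q': array([-6.90986924e+01,  2.42787914e+01,  9.34255992e+01,  1.04870361e-03,
        6.23729018e+01, -1.08937946e+00]), 'joint_velocities': array([ 0.12338217, -0.07287853, -0.15640093, -0.05050913, -0.05206157,
       -0.07202544]), 'tau': array([ 6.42833802e-04, -5.45617318e+01, -2.74325645e+01,  6.45607291e-02,
        1.87977607e-02, -4.55013401e-05]), 'tcp_pos': array([ 0.23386865, -0.57902846,  0.19640318]), 'orientation': array([-1.79922739e+02, -2.39779985e-03,  2.19901985e+01]), 'ft_force': array([ 0.63364342,  0.5653081 , -0.44031237]), 'ft_torque': array([0.05224783, 0.01445905, 0.03129711]), 'gripper_force': 0.0, 'opening': 1.0015237159935713}
```

View pics/top1.png

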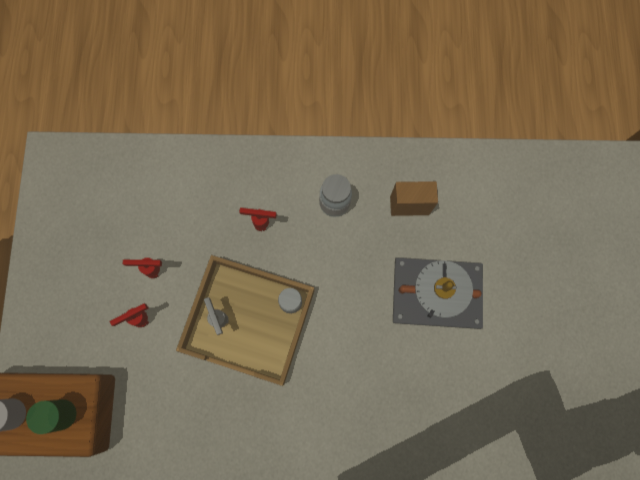

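View pics/scene1.png

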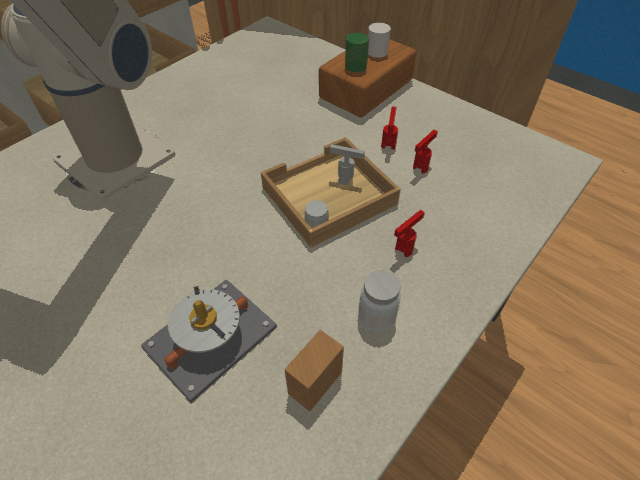

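The top view shows the key's bar at about (213,316) in the tray and the tin at (290,299). The valve is at (445,289), with dark marks at (445,270) and (431,313). The scene view shows the key at (347,165) and the valve at (203,315). I'll zoom in on the key and valve.

```bash
python3 - <<'E'
from h import *
a=cv2.imread("pics/top1.png");b=cv2.imread("pics/scene1.png")
f=lambda im,x,y,w,h:cv2.resize(im[y:y+h,x:x+w],(400,300),interpolation=cv2.INTER_CUBIC)
cv2.imwrite("pics/z1.png",np.vstack([np.hstack([f(a,395,254,100,75),f(a,170,270,100,75)]),np.hstack([f(b,140,275,120,90),f(b,300,130,100,75)])]))
c=snap("top");s=snap("scene")
print("valve rough",plane(c,(445,289),.068), "bar",plane(c,(213,316),.094+.009),plane(c,(207,300),.103),plane(c,(219,332),.103))
print("bar scene",plane(s,(347,153),.103),"tin",plane(c,(290,296),.055))
E
```

```text
valve rough [ 0.56690935 -0.17995463  0.068     ] bar [0.49824938 0.30862284 0.103     ] [0.53117977 0.32283001 0.103     ] [0.46572058 0.29458893 0.103     ]
bar scene [0.51071803 0.29721202 0.103     ] tin [0.54884015 0.15321531 0.055     ]
```

View pics/z1.png

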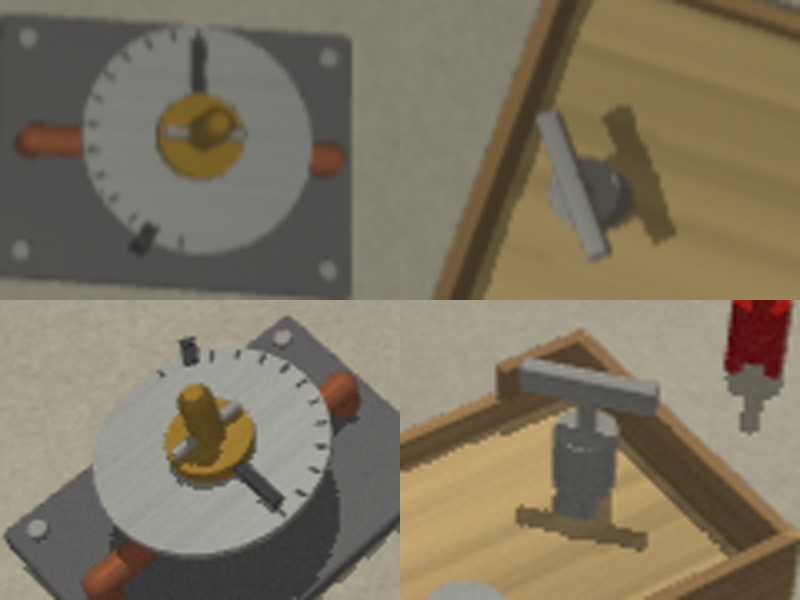

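Zoomed, the pointer points to about +x (top pixel (445,266)) and the clip sits at about (431,313), which is roughly 150° counter-clockwise. The key's bar is at about (212,316), with its axis at about 23° yaw. Next I'll look from the wrist camera above the valve.

Emit:
arm_command(series=[[-1,0.072,0.091,0.035,0,0,0],[-1,0.072,0.091,0.035,0,0,0],[-1,0.072,0.091,0.035,0,0,0],[-1,0.072,0.091,0.035,0,0,0],[-1,0.072,0.091,0.035,0,0,0]])

```text
t: 0.7
tcp_pos: [0.3788, -0.3959, 0.2676]
orientation: [-180.0, 0.0, 22.0]
ft_force: [0.8, -0.3, 0.5]
opening: 0.999
gripper_force: 0.0
```

Emit:
arm_command(series=[[-1,0.072,0.091,0.035,0,0,0],[-1,0.072,0.091,0.035,0,0,0],[-1,0.072,0.091,0.035,0,0,0],[-1,0.072,0.091,0.035,0,0,0],[-1,0,0,0,0,0,0]])

```text
t: 1.2
tcp_pos: [0.4967, -0.2485, 0.325]
orientation: [179.9, -0.2, 22.3]
ft_force: [-0.4, -0.7, 1.1]
opening: 0.995
gripper_force: 0.0
```

```bash
python3 - <<'E'
from h import *
c=snap("wrist","w1.png");print(-c["R"].T@c["t"],c["K"][0],c["R"][2],proj(c,(.567,-.18,.079)));print(telemetry.sense()["tcp_pos"])
import pickle;pickle.dump(c,open("w1.pkl","wb"))
E
```

```text
[ 0.56636298 -0.21789411  0.51245448] [343.81639533   0.         313.11466783] [-0.25031578 -0.10522849 -0.96242869] [283.26115166 128.5771386 ]
[ 0.49483847 -0.25016874  0.32383581]
```

View pics/w1.png

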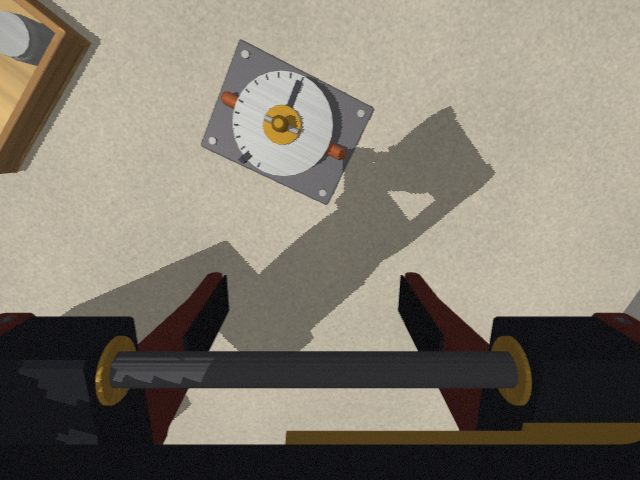

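The wrist view shows the dial at about (283,124), the pointer towards (300,80) and the clip at about (246,156). I'll measure the valve in both the wrist and top views.

```bash
cat > valve.py <<'E'
from h import *
from scipy.optimize import least_squares
def circ(c,guess,z=.068,r0=.062,verbose=True):
    im=c["im"]; hsv=cv2.cvtColor(im,cv2.COLOR_BGR2HSV)
    # rectify to a plane patch at height z: 0.5 mm/px, rows = -x... (x up, y left)
    n=400; s=.0005
    H=lambda z:np.float32([[proj(c,(guess[0]+(n/2-v)*s,guess[1]+(n/2-u)*s,z)) for u in range(n)] for v in range(n)])
    m=H(z); return cv2.remap(im,m[...,0],m[...,1],cv2.INTER_LINEAR)
E
python3 - <<'E'
from valve import *
import pickle
w=pickle.load(open("w1.pkl","rb"));t=snap("top")
g=(.567,-.18)
A=circ(w,g);B=circ(t,g)
for n,I in(("w",A),("t",B)):
    h=cv2.cvtColor(I,cv2.COLOR_BGR2HSV); print(n,I[200,90:330:20].tolist())
cv2.imwrite("pics/rect.png",np.hstack([A,B]))
E
```

```text
w [[198, 203, 201], [200, 204, 203], [199, 203, 202], [62, 133, 168], [29, 99, 131], [32, 94, 124], [70, 99, 112], [91, 124, 142], [191, 194, 193], [189, 192, 191], [188, 192, 191], [184, 188, 187]]
t [[124, 131, 128], [125, 131, 129], [125, 130, 129], [94, 107, 111], [52, 97, 118], [35, 69, 85], [33, 67, 82], [55, 93, 112], [118, 124, 123], [119, 125, 123], [118, 124, 122], [118, 123, 122]]
```

View pics/rect.png

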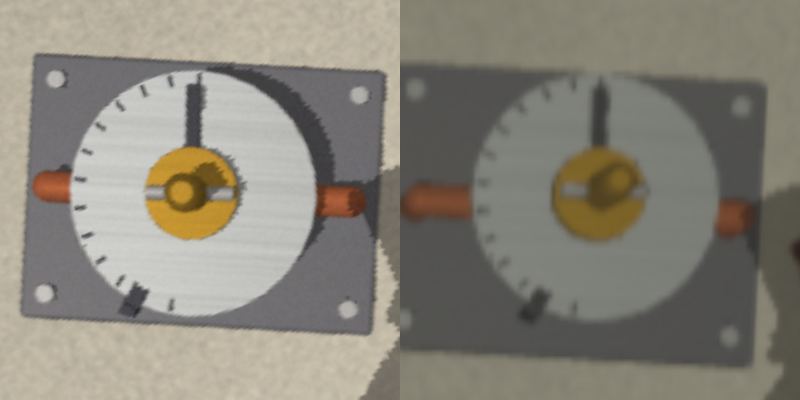

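In the rectified views the valve axis is near (0.569,-0.1775). The pointer is at about -1.5° and the clip at about 150.5°. Now to look at the key.

Emit:
arm_command(series=[[-1,-0.016,0.122,0,0,0,0],[-1,-0.016,0.122,0,0,0,0],[-1,-0.016,0.122,0,0,0,0],[-1,-0.016,0.122,0,0,0,0],[-1,-0.016,0.122,0,0,0,0]])

```text
t: 1.8
tcp_pos: [0.4599, -0.0079, 0.3223]
orientation: [-180.0, 0.1, 21.8]
ft_force: [1.4, -0.2, 0.6]
opening: 0.999
gripper_force: 0.0
```

Emit:
arm_command(series=[[-1,-0.016,0.122,0,0,0,0],[-1,-0.016,0.122,0,0,0,0],[-1,-0.016,0.122,0,0,0,0],[-1,-0.016,0.122,0,0,0,0],[-1,-0.016,0.122,0,0,0,0]])

```text
t: 2.3
tcp_pos: [0.4288, 0.2361, 0.3225]
orientation: [180.0, 0.1, 21.9]
ft_force: [1.3, 0.4, -0.6]
opening: 1.001
gripper_force: 0.0
```

Emit:
arm_command(series=[[-1,0,0,0,0,0,0],[-1,0,0,0,0,0,0],[-1,0,0,0,0,0,0]])

```text
t: 2.6
tcp_pos: [0.4294, 0.2342, 0.3225]
orientation: [180.0, 0.1, 21.9]
ft_force: [-0.4, 0.0, 0.2]
opening: 0.998
gripper_force: 0.0
```

```bash
python3 - <<'E'
from valve import *
w=snap("wrist","w2.png");t=snap("top")
g=(.5,.305)
A=circ(w,g,.103);B=circ(t,g,.103)
cv2.imwrite("pics/rect2.png",np.hstack([A,B]))
print(telemetry.sense()["tcp_pos"],telemetry.sense()["orientation"],proj(w,(.5,.305,.1)))
E
```

```text
[0.42963046 0.23421568 0.32287476] [1.79979139e+02 2.75199298e-02 2.18304442e+01] [279.46083136 126.04386071]
```

View pics/rect2.png

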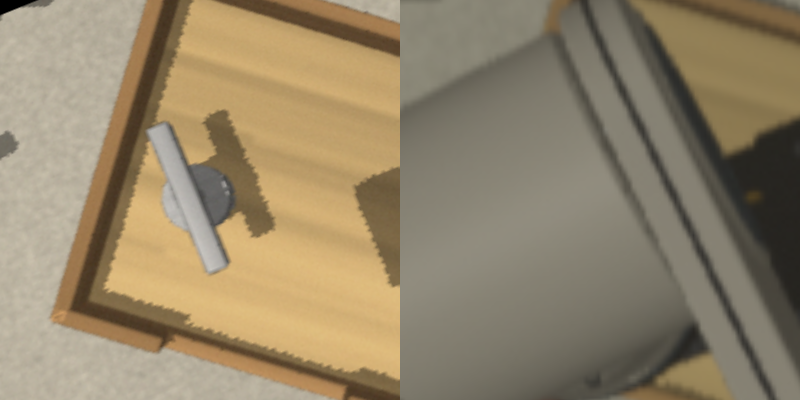

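The key's bar runs from (158,126) to (217,270) in the rectified wrist view. That puts its centre at about (0.5005,0.3105) and its yaw at 22.3°, so I'll go down and grip it.

Emit:
arm_command(series=[[-1,0.0355,0.038,-0.07,0,0,0],[-1,0.0355,0.038,-0.07,0,0,0],[-1,0.0355,0.038,-0.07,0,0,0],[-1,0.0355,0.038,-0.07,0,0,0],[-1,0.0355,0.038,-0.07,0,0,0]])

```text
t: 3.2
tcp_pos: [0.5016, 0.3109, 0.1821]
orientation: [180.0, -0.0, 21.8]
ft_force: [1.0, -0.3, -0.1]
opening: 1.004
gripper_force: 0.0
```

Emit:
arm_command(series=[[-1,0,0,-0.0675,0,0,0.05],[-1,0,0,-0.0675,0,0,0],[-1,0,0,-0.0675,0,0,0],[-1,0,0,-0.0675,0,0,0],[-1,0,0,0,0,0,0]])

```text
t: 3.7
tcp_pos: [0.4986, 0.3091, 0.0719]
orientation: [179.9, 0.4, 22.3]
ft_force: [0.2, -0.3, 0.6]
opening: 1.0
gripper_force: 0.0
```

Emit:
arm_command(series=[[1,0,0,0,0,0,0],[1,0,0,0,0,0,0],[1,0,0,0,0,0,0],[1,0,0,0,0,0,0],[1,0,0,0,0,0,0]])

```text
t: 4.2
tcp_pos: [0.5007, 0.3124, 0.0759]
orientation: [-180.0, -0.1, 22.4]
ft_force: [0.1, -0.4, 1.0]
opening: 0.584
gripper_force: 0.0
```

Emit:
arm_command(series=[[1,0,0,0,0,0,0],[1,0,0,0,0,0,0],[1,0,0,0,0,0,0]])

```text
t: 4.5
tcp_pos: [0.5002, 0.3121, 0.0751]
orientation: [180.0, 0.0, 22.4]
ft_force: [-0.4, 0.1, -0.4]
opening: 0.313
gripper_force: 0.0
```

Emit:
arm_command(series=[[1,0,0,0,0,0,0],[1,0,0,0,0,0,0],[1,0,0,0,0,0,0],[1,0,0,0,0,0,0]])

```text
t: 4.9
tcp_pos: [0.5002, 0.312, 0.075]
orientation: [180.0, 0.0, 22.4]
ft_force: [0.4, -0.2, -0.7]
opening: 0.129
gripper_force: 30.0
```

Emit:
arm_command(series=[[1,0,0,0.03,0,0,0],[1,0,0,0.07,0,0,0],[1,0,0,0.1,0,0,0],[1,0,0,0.1,0,0,0],[1,0,0,0.1,0,0,0]])

```text
t: 5.4
tcp_pos: [0.4997, 0.3118, 0.237]
orientation: [-180.0, 0.0, 22.4]
ft_force: [1.7, 1.0, -3.1]
opening: 0.131
gripper_force: 30.0
```

Emit:
arm_command(series=[[1,0.0115,-0.0816,0,0,0,-0.7],[1,0.0115,-0.0816,0,0,0,-0.7],[1,0.0115,-0.0816,0,0,0,-0.7],[1,0.0115,-0.0816,0,0,0,-0.7],[1,0.0115,-0.0816,0,0,0,-0.7]])

```text
t: 5.9
tcp_pos: [0.5229, 0.1476, 0.2356]
orientation: [-180.0, 0.0, -7.9]
ft_force: [0.1, -1.3, -3.2]
opening: 0.124
gripper_force: 30.0
```

Emit:
arm_command(series=[[1,0.0115,-0.0816,0,0,0,-0.7],[1,0.0115,-0.0816,0,0,0,-0.7],[1,0.0115,-0.0816,0,0,0,-0.7],[1,0.0115,-0.0816,0,0,0,-0.7],[1,0.0115,-0.0816,0,0,0,-0.7]])

```text
t: 6.4
tcp_pos: [0.5459, -0.0156, 0.2356]
orientation: [-180.0, 0.0, -38.0]
ft_force: [-0.2, 0.2, -3.3]
opening: 0.135
gripper_force: 30.0
```

Emit:
arm_command(series=[[1,0.0115,-0.0816,0,0,0,-0.7],[1,0.0115,-0.0816,0,0,0,-0.7],[1,0.0115,-0.0816,0,0,0,-0.7],[1,0.0115,-0.0816,0,0,0,-0.7],[1,0.0115,-0.0816,0,0,0,-0.7]])

```text
t: 6.9
tcp_pos: [0.5689, -0.1787, 0.2355]
orientation: [180.0, 0.0, -68.1]
ft_force: [0.8, -0.1, -2.6]
opening: 0.128
gripper_force: 30.0
```

Emit:
arm_command(series=[[1,0,0,0,0,0,0],[1,0,0,0,0,0,0],[1,0,0,0,0,0,0]])

```text
t: 7.2
tcp_pos: [0.5688, -0.1766, 0.2351]
orientation: [180.0, 0.0, -67.7]
ft_force: [0.3, 0.8, -3.8]
opening: 0.124
gripper_force: 30.0
```

```bash
python3 - <<'E'
from h import *
s=telemetry.sense();print(s["tcp_pos"],s["orientation"],s["q"])
c=snap("scene","s3.png");w=snap("wrist","w3.png")
P=s["tcp_pos"];print(proj(c,P),proj(w,P))
u,v=map(int,proj(c,(.569,-.1775,.15)))
f=lambda im,x,y,w,h:cv2.resize(im[max(y,0):y+h,max(x,0):x+w],(400,480),interpolation=cv2.INTER_CUBIC)
u2,v2=map(int,proj(w,(.569,-.1775,.121)));print(u2,v2,u,v)
cv2.imwrite("pics/z3.png",np.hstack([f(c["im"],u-62,v-75,125,150),f(w["im"],u2-150,v2-180,300,360)]))
E
```

```text
[ 0.56877916 -0.17661878  0.2351061 ] [ 1.79978861e+02  4.50745211e-02 -6.77463730e+01] [-1.84071399e+01  1.94542255e+01  9.52413275e+01  2.24660490e-02
  6.53498542e+01  1.39329847e+02]
[182.076108   260.27987158] [315.90739722 271.77135121]
315 224 193 292
```

View pics/z3.png

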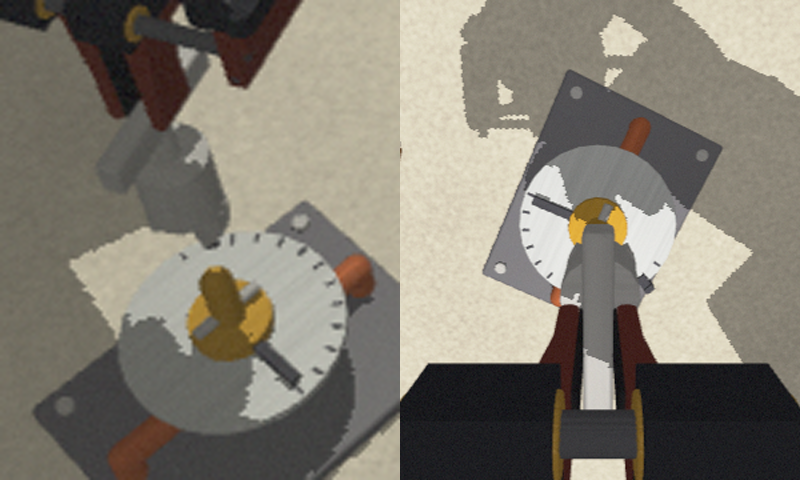

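The scene view shows the held key above the stem, with the stem top at about zoom pixel (215,270). The key stands upright in the grip. I'll check the stem and tube positions numerically against predictions.

```bash
python3 - <<'E'
from h import *
s=telemetry.sense();P=s["tcp_pos"];c=snap("scene");u,v=193-62,292-75
z=lambda Q:((proj(c,Q)-[u,v])*3.2).round(0)
print("stem tip/pt",z((.569,-.1775,.121)),z((.569,-.1775,.079)))
for zz in(.055+.168,.014+.168): # tube outline ellipses
    pts=np.array([z((P[0]+.019*np.cos(a),P[1]+.019*np.sin(a),zz)) for a in np.linspace(0,6.28,60)]);print(zz,pts.min(0),pts.max(0))
# tube edges in image: row scan, scale to zoom coords
g=cv2.cvtColor(c["im"],cv2.COLOR_BGR2HSV)
for r in(160,185,205):
    y=int(r/3.2+v);print(r,[(int((x-u)*3.2),*c["im"][y,x].tolist()) for x in range(u+36,u+76)][::1])
E
```

```text
stem tip/pt [212. 271.] [228. 313.]
0.223 [129. 122.] [211. 187.]
0.18200000000000002 [149. 172.] [228. 236.]
160 [(115, 90, 94, 96), (118, 94, 98, 98), (121, 86, 90, 92), (124, 84, 90, 93), (128, 79, 83, 83), (131, 79, 83, 84), (134, 77, 81, 82), (137, 79, 85, 85), (140, 77, 82, 83), (144, 79, 82, 82), (147, 87, 92, 91), (150, 87, 92, 92), (153, 90, 95, 95), (156, 90, 96, 95), (160, 88, 92, 94), (163, 88, 93, 94), (166, 88, 93, 95), (169, 88, 92, 93), (172, 88, 91, 92), (176, 92, 97, 98), (179, 90, 96, 98), (182, 91, 97, 100), (185, 91, 97, 96), (188, 94, 99, 99), (192, 97, 103, 103), (195, 104, 113, 113), (198, 157, 166, 166), (201, 156, 165, 165), (204, 138, 147, 149), (208, 78, 82, 83), (211, 92, 100, 103), (214, 143, 160, 166), (217, 156, 177, 185), (220, 157, 180, 186), (224, 154, 176, 181), (227, 154, 174, 180), (230, 153, 173, 182), (233, 155, 177, 183), (236, 154, 175, 181), (240, 156, 179, 185)]
185 [(115, 87, 90, 91), (118, 84, 90, 90), (121, 83, 88, 89), (124, 75, 78, 81), (128, 77, 82, 85), (131, 83, 89, 91), (134, 87, 96, 98), (137, 84, 87, 87), (140, 86, 90, 90), (144,
[... 703 characters left out ...]
6, 109, 113), (131, 97, 107, 112), (134, 96, 109, 113), (137, 96, 108, 113), (140, 93, 104, 108), (144, 84, 89, 88), (147, 86, 90, 91), (150, 86, 94, 94), (153, 87, 93, 93), (156, 85, 93, 93), (160, 89, 93, 96), (163, 88, 95, 95), (166, 88, 93, 93), (169, 88, 93, 93), (172, 88, 91, 92), (176, 87, 92, 93), (179, 89, 94, 96), (182, 88, 94, 95), (185, 88, 92, 92), (188, 87, 91, 91), (192, 87, 92, 92), (195, 84, 89, 90), (198, 85, 92, 91), (201, 86, 91, 90), (204, 82, 86, 88), (208, 79, 82, 84), (211, 82, 87, 87), (214, 77, 82, 83), (217, 78, 83, 84), (220, 83, 86, 85), (224, 80, 86, 89), (227, 98, 107, 109), (230, 155, 177, 185), (233, 160, 181, 186), (236, 159, 181, 187), (240, 153, 174, 180)]
```

```bash
python3 - <<'E'
from h import *
s=telemetry.sense();P=s["tcp_pos"];c=snap("scene");w=snap("wrist")
ax=lambda c,Q,d:(proj(c,np.array(Q)+np.array(d)*.001)-proj(c,Q)).round(2)
tx=np.array([np.cos(np.radians(-67.7)),np.sin(np.radians(-67.7)),0]);ty=np.array([-tx[1],tx[0],0])
K=(P[0],P[1],.19)
print("px/mm scene tx,ty,z",ax(c,K,tx),ax(c,K,ty),ax(c,K,(0,0,1)),"wrist stem tx ty",ax(w,(.569,-.1775,.079),tx),ax(w,(.569,-.1775,.079),ty))
# brass masks
for n,c_ in(("scene",c),("wrist",w)):
    h=cv2.cvtColor(c_["im"],cv2.COLOR_BGR2HSV);m=((h[...,0]>12)&(h[...,0]<28)&(h[...,1]>150)).astype(np.uint8)
    u,v=proj(c_,(.569,-.1775,.09)).astype(int);k=np.zeros_like(m);k[v-40:v+40,u-40:u+40]=1;m*=k
    for y in range(v-40,v+40,2 if n=="scene" else 5):
        x=np.flatnonzero(m[y]); 
        if len(x): print(n,y,x.min(),x.max())
# subpixel predicted extents in scene
for r in((.121,.005),(.114,.009),(.1,.009),(.079,.023)):
    p=np.array([proj(c,(.569+r[1]*np.cos(a),-.1775+r[1]*np.sin(a),r[0])) for a in np.linspace(0,6.28,90)]);print(r,p.min(0).round(1),p.max(0).round(1))
p=np.array([proj(w,(.569+.023*np.cos(a),-.1775+.023*np.sin(a),.079)) for a in np.linspace(0,6.28,90)]);print("w hub",p.min(0).round(1),p.max(0).round(1))
p=np.array([proj(w,P+.04*tx+e*.006*ty+np.array([0,0,.028])) for e in(-1,1)]);print("w bar end",p)
E
```

```text
px/mm scene tx,ty,z [-0.31  0.5 ] [0.58 0.16] [-0.14 -0.37] wrist stem tx ty [ 0.   -0.96] [-0.98  0.  ]
scene 301 196 200
scene 303 195 202
scene 305 194 207
scene 307 194 205
scene 309 194 212
scene 311 192 214
scene 313 191 215
scene 315 190 215
scene 317 190 215
scene 319 190 214
scene 321 197 214
scene 323 191 211
scene 325 193 209
scene 327 195 208
scene 329 202 202
wrist 197 300 326
wrist 202 296 331
wrist 207 293 333
wrist 212 292 334
wrist 217 292 334
wrist 222 293 333
wrist 227 331 331
(0.121, 0.005) [194.3 299.3] [200.4 304.4]
(0.114, 0.009) [192.8 299.5] [203.7 308.7]
(0.1, 0.009) [194.5 303.9] [205.3 313. ]
(0.079, 0.023) [188.8 303.3] [215.7 326.6]
w hub [292.5 192.3] [337.6 236.6]
w bar end [[328.92664873 214.84481145]
 [303.5081392  214.84870387]]
```

The hub and the key agree to about 1 mm, well within the stem's taper. I'll lower gently and watch the forces.

Emit:
arm_command(series=[[1,0,-0.002,-0.04,0,0,0],[1,0,0,-0.04,0,0,0],[1,0,0,-0.03,0,0,0],[1,0,0,-0.01,0,0,0],[1,0,0,0,0,0,0]])

```text
t: 7.95
tcp_pos: [0.569, -0.178, 0.1866]
orientation: [179.9, 0.0, -67.8]
ft_force: [-0.7, -0.1, -3.2]
opening: 0.125
gripper_force: 30.0
```

Emit:
arm_command(series=[[1,0,0,-0.008,0,0,0],[1,0,0,-0.008,0,0,0],[1,0,0,0,0,0,0],[1,0,0,0,0,0,0]])

```text
t: 8.35
tcp_pos: [0.5694, -0.1783, 0.1809]
orientation: [-180.0, -0.0, -67.8]
ft_force: [0.3, -0.5, -2.7]
opening: 0.124
gripper_force: 30.0
```

Emit:
arm_command(series=[[1,0,0,-0.008,0,0,0],[1,0,0,-0.008,0,0,0],[1,0,0,0,0,0,0],[1,0,0,0,0,0,0]])

```text
t: 8.75
tcp_pos: [0.5692, -0.1782, 0.1741]
orientation: [180.0, 0.0, -67.8]
ft_force: [0.5, -0.8, -3.6]
opening: 0.126
gripper_force: 30.0
```

Emit:
arm_command(series=[[1,0,0,-0.01,0,0,0],[1,0,0,-0.01,0,0,0],[1,0,0,0,0,0,0],[1,0,0,0,0,0,0]])

```text
t: 9.15
tcp_pos: [0.5691, -0.1782, 0.166]
orientation: [180.0, 0.0, -67.8]
ft_force: [1.6, 0.3, -3.0]
opening: 0.129
gripper_force: 30.0
```

Emit:
arm_command(series=[[1,0,0,-0.01,0,0,0],[1,0,0,-0.01,0,0,0],[1,0,0,0,0,0,0],[1,0,0,0,0,0,0]])

```text
t: 9.55
tcp_pos: [0.5691, -0.1783, 0.158]
orientation: [180.0, 0.0, -67.8]
ft_force: [2.3, 0.2, -2.4]
opening: 0.131
gripper_force: 30.0
```

Emit:
arm_command(series=[[1,0,0,-0.01,0,0,0],[1,0,0,-0.01,0,0,0],[1,0,0,0,0,0,0],[1,0,0,0,0,0,0]])

```text
t: 9.95
tcp_pos: [0.5692, -0.1783, 0.15]
orientation: [180.0, 0.0, -67.8]
ft_force: [0.5, 0.1, -3.2]
opening: 0.127
gripper_force: 30.0
```

Emit:
arm_command(series=[[1,0,0,-0.006,0,0,0],[1,0,0,0,0,0,0],[1,0,0,0,0,0,0]])

```text
t: 10.25
tcp_pos: [0.5692, -0.1783, 0.1478]
orientation: [180.0, 0.0, -67.8]
ft_force: [0.9, 0.2, -3.9]
opening: 0.129
gripper_force: 30.0
```

Emit:
arm_command(series=[[1,0,0,-0.004,0,0,0],[1,0,0,0,0,0,0],[1,0,0,0,0,0,0]])

```text
t: 10.55
tcp_pos: [0.5692, -0.1783, 0.1462]
orientation: [180.0, 0.0, -67.8]
ft_force: [1.2, 0.4, -4.7]
opening: 0.129
gripper_force: 30.0
```

Emit:
arm_command(series=[[1,0,0,-0.002,0,0,0],[1,0,0,0,0,0,0],[1,0,0,0,0,0,0]])

```text
t: 10.85
tcp_pos: [0.5695, -0.1785, 0.1459]
orientation: [-180.0, -0.0, -67.8]
ft_force: [0.2, -0.4, -0.2]
opening: 0.129
gripper_force: 30.0
```

```bash
python3 - <<'E'
from h import *
s=telemetry.sense();print(s["tcp_pos"],s["ft_force"],s["ft_torque"])
E
```

```text
[ 0.56951898 -0.17845552  0.14585801] [ 0.17415113 -0.35635755 -0.20333887] [ 0.06661597 -0.20969342  0.03683294]
```

Seated: the force shows the weight is taken up at z=0.146. Now I'll turn it counter-clockwise.

Emit:
arm_command(series=[[1,0,0,0,0,0,0.5],[1,0,0,0,0,0,0.5],[1,0,0,0,0,0,0.5],[1,0,0,0,0,0,0.5],[1,0,0,0,0,0,0.5]])

```text
t: 11.35
tcp_pos: [0.5696, -0.1784, 0.1459]
orientation: [-180.0, -0.0, -46.2]
ft_force: [1.0, -0.4, 1.0]
opening: 0.128
gripper_force: 30.1
```

Emit:
arm_command(series=[[1,0,0,0,0,0,0.7],[1,0,0,0,0,0,0.7],[1,0,0,0,0,0,0.7],[1,0,0,0,0,0,0.7],[1,0,0,0,0,0,0.7]])

```text
t: 11.85
tcp_pos: [0.5696, -0.1783, 0.1459]
orientation: [-180.0, -0.0, -16.0]
ft_force: [1.6, 0.6, 0.2]
opening: 0.132
gripper_force: 30.1
```

```bash
python3 - <<'E'
from h import *
s=telemetry.sense();print(s["tcp_pos"],s["orientation"],s["ft_force"],s["ft_torque"],s["opening"])
E
```

```text
[ 0.56960458 -0.17831918  0.14585862] [-1.79981767e+02 -4.71557861e-02 -1.60428084e+01] [1.62788261 0.63366591 0.20849165] [ 0.16177911 -0.29955617 -0.18008989] 0.1315158690609772
```

Emit:
arm_command(series=[[1,0,0,0,0,0,0.7],[1,0,0,0,0,0,0.7],[1,0,0,0,0,0,0.7],[1,0,0,0,0,0,0.7],[1,0,0,0,0,0,0.7]])

```text
t: 12.35
tcp_pos: [0.5696, -0.1783, 0.1459]
orientation: [180.0, -0.0, 14.0]
ft_force: [0.9, 1.4, 1.1]
opening: 0.13
gripper_force: 30.1
```

Emit:
arm_command(series=[[1,0,0,0,0,0,0.7],[1,0,0,0,0,0,0.7],[1,0,0,0,0,0,0.7],[1,0,0,0,0,0,0.7],[1,0,0,0,0,0,0.7]])

```text
t: 12.85
tcp_pos: [0.5696, -0.1782, 0.1459]
orientation: [180.0, -0.0, 44.1]
ft_force: [0.9, 1.1, 1.0]
opening: 0.129
gripper_force: 30.1
```

Emit:
arm_command(series=[[1,0,0,0,0,0,0.7],[1,0,0,0,0,0,0.7],[1,0,0,0,0,0,0.7],[1,0,0,0,0,0,0.7],[1,0,0,0,0,0,0]])

```text
t: 13.35
tcp_pos: [0.5695, -0.1781, 0.1459]
orientation: [180.0, -0.0, 68.0]
ft_force: [0.8, -0.2, 2.8]
opening: 0.13
gripper_force: 30.0
```

```bash
python3 - <<'E'
from valve import *
s=telemetry.sense();print(s["tcp_pos"],s["orientation"],s["ft_torque"])
w=snap("wrist","w4.png");t=snap("top");c=snap("scene","s4.png")
g=(.567,-.18)
I=[circ(k,g,.072) for k in(w,c)]
cv2.imwrite("pics/rect4.png",np.hstack(I)); cv2.imwrite("pics/t4.png",circ(t,g,.072))
E
```

```text
[ 0.56949383 -0.1781348   0.14590332] [ 1.79974985e+02 -2.85835634e-02  6.80003774e+01] [ 0.2480946  -0.14705492 -0.1940689 ]
```

View pics/rect4.png

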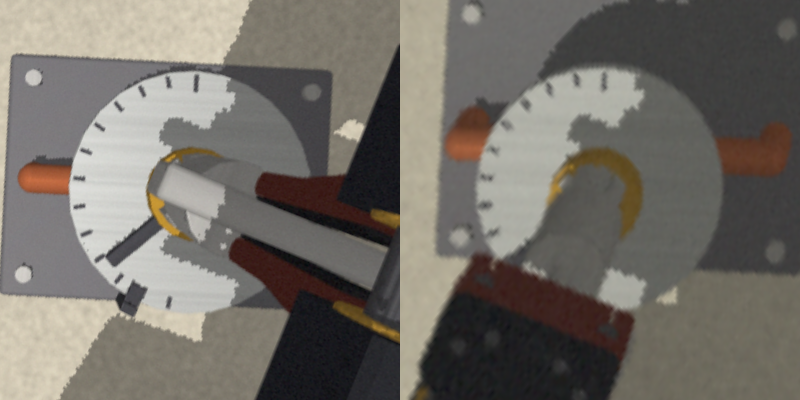

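The rectified wrist view shows the pointer from (155,222) to (110,260), at about 130°. The clip is at (131,297), at about 150°, so roughly 20° remain. I'll measure it with masks.

```bash
cat > meas.py <<'E'
from valve import *
def meas(c,g=(.567,-.18),phi=None):
    n=400
    out={}
    D=circ(c,g,.068);P=circ(c,g,.076);C=circ(c,g,.072)
    # dial rim: per-angle radius of bright->dark boundary on the left half
    hsv=cv2.cvtColor(D,cv2.COLOR_BGR2HSV); v=cv2.GaussianBlur(hsv[...,2],(3,3),0).astype(float)
    pts=[]
    for a in np.radians(np.arange(20,175,1.)):   # heading from +x(up) towards +y(left)
        r=np.arange(110,140,.5);x=193-r*np.sin(a);y=192-r*np.cos(a)
        p=cv2.remap(v.astype(np.float32),x.astype(np.float32)[None],y.astype(np.float32)[None],1)[0]
        d=p[6:]-p[:-6];k=d.argmin()
        if d[k]<-40: pts.append((193-r[k+3]*np.sin(a),192-r[k+3]*np.cos(a)))
    pts=np.array(pts)
    f=least_squares(lambda q:np.hypot(pts[:,0]-q[0],pts[:,1]-q[1])-124,[193,192],loss="soft_l1")
    cx,cy=f.x;print("centre",f.x,len(pts),np.median(abs(f.fun)))
    for nm,I,r0,r1 in(("pointer",P,60,104),("clip",C,110,128)):
        g_=cv2.cvtColor(I,cv2.COLOR_BGR2HSV)
        yy,xx=np.mgrid[:n,:n];r=np.hypot(xx-cx,yy-cy);h=np.degrees(np.arctan2(cx-xx,cy-yy))
        m=((g_[...,2]<95)&(r>r0)&(r<r1)&(h>100)&(h<178)).astype(np.uint8)
        k,l,st,ce=cv2.connectedComponentsWithStats(m)
        for i in np.argsort(-st[1:,4])[:3]+1:
            q=np.argwhere(l==i)[:,::-1].astype(np.float32)
            if len(q)<40: continue
            d=cv2.fitLine(q,cv2.DIST_L2,0,.01,.01).ravel()
            print(nm,len(q),"heading",np.degrees(np.arctan2(cx-ce[i][0],cy-ce[i][1])).round(2),"axis",(np.degrees(np.arctan2(-d[0],-d[1]))%180).round(2),"c",ce[i].round(1))
E
python3 - <<'E'
from meas import *
meas(snap("wrist"))
E
```

```text
centre [193.37260969 193.01217887] 124 0.2509055915611995
pointer 639 heading 127.15 axis 129.8 c [128.  242.5]
clip 319 heading 149.15 axis 96.71 c [132.1 295.7]
```

Emit:
arm_command(series=[[1,0,0,0,0,0,0.65],[1,0,0,0,0,0,0.65],[1,0,0,0,0,0,0.65],[1,0,0,0,0,0,0],[1,0,0,0,0,0,0]])

```text
t: 14.05
tcp_pos: [0.5695, -0.1783, 0.1458]
orientation: [180.0, 0.0, 84.5]
ft_force: [1.4, 0.9, 4.9]
opening: 0.123
gripper_force: 30.0
```

```bash
python3 - <<'E'
from meas import *
print(telemetry.sense()["orientation"])
w=snap("wrist");meas(w)
I=circ(w,(.567,-.18),.074);cv2.imwrite("pics/p5.png",cv2.resize(I[170:320,60:210],(600,600),interpolation=cv2.INTER_CUBIC))
E
```

```text
[1.79962158e+02 1.87494492e-03 8.45348461e+01]
centre [193.39390833 192.9518554 ] 134 0.28693283662611435
pointer 634 heading 143.72 axis 145.79 c [144.9 259. ]
clip 302 heading 149.53 axis 112.41 c [132.8 296. ]
```

View pics/p5.png

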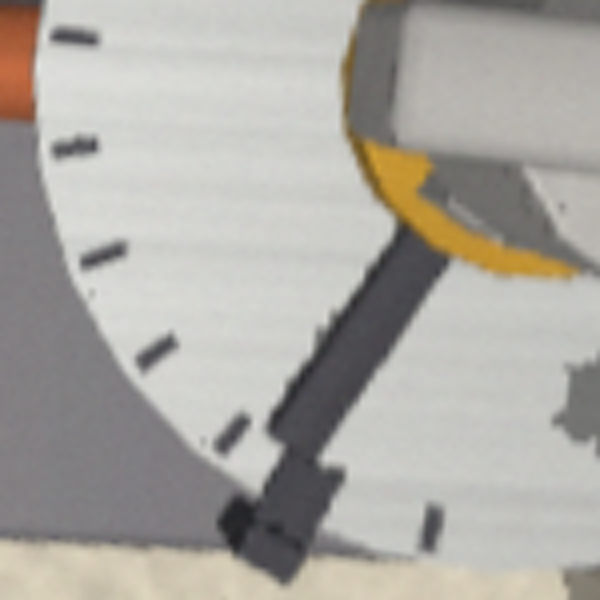

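The view shows the pointer tip at about (293,446), just short of the clip's inner end at about (316,462), so about 4° remain. I'll check the clip's heading across views.

```bash
python3 - <<'E'
import meas as M, pickle, io, contextlib
from meas import *
views={"w1":pickle.load(open("w1.pkl","rb")),"now":snap("wrist")}
t=snap("top");t["im"]=cv2.imread("pics/top1.png");views["top"]=t
def centre(c,z=.068):
    D=circ(c,(.567,-.18),z);v=cv2.GaussianBlur(cv2.cvtColor(D,cv2.COLOR_BGR2HSV)[...,2],(3,3),0).astype(np.float32);pts=[]
    for a in np.radians(np.arange(20,175,1.)):
        r=np.arange(105,140,.5).astype(np.float32);x=195-r*np.sin(a);y=195-r*np.cos(a)
        p=cv2.remap(v,x[None].astype(np.float32),y[None].astype(np.float32),1)[0];d=p[6:]-p[:-6];k=d.argmin()
        if d[k]<-25: pts.append((x[k+3],y[k+3]))
    pts=np.array(pts);return least_squares(lambda q:np.hypot(pts[:,0]-q[0],pts[:,1]-q[1])-124,[195,195],loss="soft_l1").x
for n,c in views.items():
    cx,cy=centre(c);print(n,cx.round(1),cy.round(1),end=" ")
    for z in(.068,.071,.074):
        I=circ(c,(.567,-.18),z);val=cv2.cvtColor(I,cv2.COLOR_BGR2HSV)[...,2];yy,xx=np.mgrid[:400,:400]
        r=np.hypot(xx-cx,yy-cy);h=np.degrees(np.arctan2(cx-xx,cy-yy))
        m=(val<(62 if n=="top" else 95))&(r>110)&(r<121)&(abs(h-150)<9)
        hh=h[m];print(z,m.sum(),hh.mean().round(2),(hh.min()+hh.max()).round(2)/2,end=" | ")
    print()
# pointer axis in w1
c=views["w1"];cx,cy=centre(c)
for z in(.068,.076):
    I=circ(c,(.567,-.18),z);val=cv2.cvtColor(I,cv2.COLOR_BGR2HSV)[...,2];yy,xx=np.mgrid[:400,:400];r=np.hypot(xx-cx,yy-cy);h=np.degrees(np.arctan2(cx-xx,cy-yy))
    m=(val<95)&(r>55)&(r<104)&(abs(h)<15);q=np.argwhere(m)[:,::-1].astype(np.float32);d=cv2.fitLine(q,1,0,.01,.01).ravel();print("ptr w1",h[m].mean(),np.degrees(np.arctan(d[0]/d[1])))
E
```

```text
w1 194.5 192.6 0.068 161 150.75 150.69 | 0.071 164 151.0 151.01 | 0.074 165 151.2 151.205 | 
now 193.6 192.7 0.068 173 150.79 150.73 | 0.071 174 149.96 149.955 | 0.074 171 149.18 149.09 | Traceback (most recent call last):
  File "<stdin>", line 13, in <module>
  File "<stdin>", line 11, in centre
    return func(*args, **kwargs)
    vector_fun = VectorFunction(
        fun_wrapped,
    ...<6 lines>...
        workers=workers
    )
    self._update_fun()
    ~~~~~~~~~~~~~~~~^^
    self.f = self.fun_wrapped(xp_copy(self.x))
             ~~~~~~~~~~~~~~~~^^^^^^^^^^^^^^^^^
    return np.atleast_1d(self.fun(x))
                         ~~~~~~~~^^^
    return self.f(x, *self.args, **self.kwargs)
           ~~~~~~^^^^^^^^^^^^^^^^^^^^^^^^^^^^^^
  File "<stdin>", line 11, in <lambda>
IndexError: too many indices for array: array is 1-dimensional, but 2 were indexed
```

Emit:
arm_command(series=[[1,0,0,0,0,0,0.3],[1,0,0,0,0,0,0.28],[1,0,0,0,0,0,0],[1,0,0,0,0,0,0]])

```text
t: 14.6
tcp_pos: [0.5696, -0.1783, 0.1459]
orientation: [180.0, 0.0, 89.5]
ft_force: [1.5, 0.8, 5.2]
opening: 0.127
gripper_force: 30.1
```

```bash
python3 - <<'E'
from meas import *
print(telemetry.sense()["orientation"],telemetry.sense()["ft_torque"])
w=snap("wrist");meas(w)
I=circ(w,(.567,-.18),.074);cv2.imwrite("pics/p6.png",cv2.resize(I[170:320,60:210],(600,600),interpolation=cv2.INTER_CUBIC))
E
```

```text
[1.79959001e+02 7.33441163e-03 8.95442642e+01] [ 0.2982823  -0.14398192 -0.1851799 ]
centre [193.39165272 192.80598502] 140 0.24422388455570854
pointer 632 heading 148.33 axis 150.77 c [150.4 262.5]
clip 300 heading 149.68 axis 121.53 c [133.1 295.9]
```

View pics/p6.png

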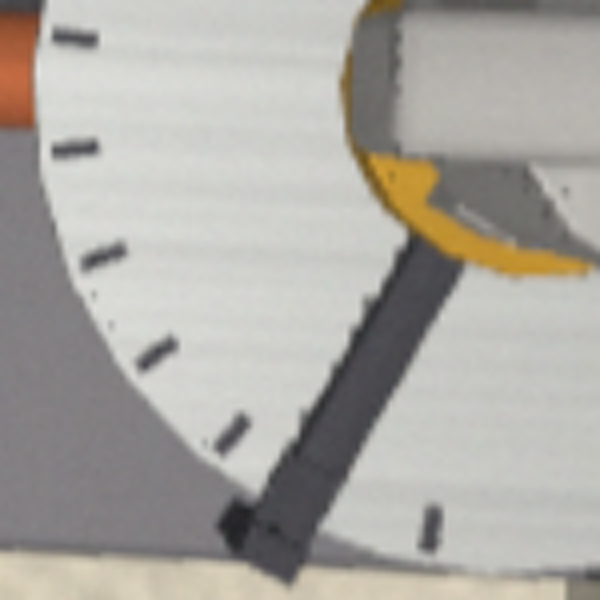

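The pointer now runs straight into the clip: its tip is at about (317,462) and the edges are continuous. Its axis is at 150.8°, against about 150.5° for the clip. Now to release and retreat.

Emit:
arm_command(series=[[-1,0,0,0,0,0,0],[-1,0,0,0,0,0,0],[-1,0,0,0,0,0,0],[-1,0,0,0,0,0,0],[-1,0,0,0,0,0,0]])

```text
t: 15.15
tcp_pos: [0.569, -0.1783, 0.1452]
orientation: [-180.0, -0.0, 89.7]
ft_force: [0.1, -0.2, 0.3]
opening: 0.545
gripper_force: 0.0
```

Emit:
arm_command(series=[[-1,0,0,0,0,0,0],[-1,0,0,0,0,0,0],[-1,0,0,0,0,0,0],[-1,0,0,0,0,0,0],[-1,0,0,0,0,0,0]])

```text
t: 15.65
tcp_pos: [0.5693, -0.1783, 0.1455]
orientation: [180.0, 0.0, 89.7]
ft_force: [-0.2, -0.4, 0.4]
opening: 0.981
gripper_force: 0.0
```

Emit:
arm_command(series=[[-1,0,0,0.04,0,0,0],[-1,0,0,0.08,0,0,0],[-1,0,0,0.1,0,0,0],[-1,0,0,0.1,0,0,0],[-1,0,0,0,0,0,0]])

```text
t: 16.15
tcp_pos: [0.5724, -0.1793, 0.2797]
orientation: [179.4, 0.2, 89.7]
ft_force: [-0.5, -0.9, 0.5]
opening: 1.003
gripper_force: 0.0
```

Emit:
arm_command(series=[[-1,0,-0.1,0.05,0,0,0],[-1,0,-0.1,0.05,0,0,0],[-1,0,0,0,0,0,0],[-1,0,0,0,0,0,0]])

```text
t: 16.55
tcp_pos: [0.5689, -0.2587, 0.3128]
orientation: [-180.0, -0.0, 89.6]
ft_force: [-0.3, -0.2, 0.6]
opening: 1.001
gripper_force: 0.0
```

```bash
python3 - <<'E'
from meas import *
s=telemetry.sense();print(s["tcp_pos"],s["ft_force"],s["opening"])
w=snap("wrist");c=snap("scene");meas(w)
# key height: expected bar-top outline (seated: z .174, yaw 89.5) vs grey pixels
for n,k in(("wrist",w),("scene",c)):
    for e in(-.037,-.02,.02,.037):
        p=proj(k,(.5695+e*np.cos(np.radians(89.5)),-.1778+e,.174)).astype(int);print(n,e,p,k["im"][p[1],p[0]] if 0<=p[1]<480 and 0<=p[0]<640 else None)
    for zz in(.172,.174,.176,.180):
      p=np.array([proj(k,(.5695+sx*.006,-.1778+sy*.04,zz)) for sx in(-1,1) for sy in(-1,1)]);print(n,zz,p.round(1).tolist())
    x0=proj(k,(.5695,-.1778,.174)).astype(int);print(n,"col scan",[(y,int(k["im"][y,x0[0]].mean())) for y in range(max(x0[1]-14,0),min(x0[1]+15,480))])
E
```

```text
[ 0.56886227 -0.25872224  0.31280859] [-0.28318482 -0.1909266   0.59772435] 1.0011620303445934
centre [193.99726911 192.68973523] 132 0.33994258839919667
pointer 539 heading 149.95 axis 150.45 c [153.  263.5]
clip 262 heading 150.77 axis 148.23 c [135.9 296.6]
wrist -0.037 [312 177] [119 121 124]
wrist -0.02 [312 158] [177 183 185]
wrist 0.02 [312 112] [194 199 199]
wrist 0.037 [312  92] [165 172 173]
wrist 0.172 [[306.4, 180.2], [305.3, 88.8], [319.1, 180.1], [318.9, 88.7]]
wrist 0.174 [[306.4, 180.4], [305.3, 88.5], [319.1, 180.3], [319.0, 88.4]]
wrist 0.176 [[306.3, 180.7], [305.2, 88.1], [319.1, 180.6], [319.0, 88.0]]
wrist 0.18 [[306.2, 181.1], [305.1, 87.4], [319.2, 181.1], [319.1, 87.3]]
wrist col scan [(122, 194), (123, 194), (124, 194), (125, 194), (126, 194), (127, 193), (128, 195), (129, 192), (130, 192), (131, 191), (132, 192), (133, 191), (134, 191), (135, 191), (136, 190), (137, 191), (138, 187), (139, 188), (140, 188), (141, 190), (142, 190), (143, 186), (144, 187), (145, 188), (146, 187), (147, 188), (148, 187), (149, 185), (150, 186)]
scene -0.037 [171 299] [146 155 158]
scene -0.02 [180 292] [147 156 160]
scene 0.02 [200 276] [141 150 151]
scene 0.037 [208 269] [135 151 157]
scene 0.172 [[168.1, 299.3], [207.8, 267.3], [173.0, 303.6], [212.7, 271.2]]
scene 0.174 [[167.8, 298.6], [207.5, 266.6], [172.7, 302.9], [212.4, 270.5]]
scene 0.176 [[167.4, 297.9], [207.3, 265.9], [172.4, 302.2], [212.2, 269.8]]
scene 0.18 [[166.8, 296.5], [206.8, 264.4], [171.7, 300.8], [211.8, 268.3]]
scene col scan [(270, 163), (271, 168), (272, 163), (273, 158), (274, 160), (275, 164), (276, 161), (277, 164), (278, 164), (279, 161), (280, 159), (281, 156), (282, 149), (283, 150), (284, 150), (285, 151), (286, 153), (287, 152), (288, 135), (289, 107), (290, 82), (291, 81), (292, 83), (293, 83), (294, 82), (295, 80), (296, 118), (297, 149), (298, 151)]
```

Seen clear of the gripper, the pointer is at about 150.2° and the clip at about 150.8°. The key is upright at seated height and the robot is touching nothing.

```bash
python3 -c "
from workcell import job;print(job.close_job())"
```

```text
the job is handed in; nothing more can be done
None
```

I handed the job in at about 16.6 s: the key stands fully seated on the stem, and the valve is turned so its pointer lines up with the clip to within about 1°, with the gripper clear of everything.

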